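# Feel out the hidden release notch of a clamping frame

### The arm

A 7-joint arm with a two-finger parallel gripper is mounted at the origin on the work surface. World frame = base frame: x ahead of the robot, y to its left, z up, the work surface at z = 0. Lengths are in m, angles in rad, forces in N, time in s.
With the tool pointing down it reaches from about 0.4 to 0.875 m from the base axis. Payload 19.3 kg.
Tool frame: the origin (TCP) lies on the centre line of the jaws, within the pads' length; the fingertips stand r.tip_extent ahead of it and the grasp point (between the pads) is the TCP (r.tip_extent is the distance from the TCP to the fingertips, in m); z points along the fingers, y is the line along which they close (so a half turn about z gives the same grasp; the last joint's range is limited). The gripper opens to 85 mm and grips with 20 to 120 N. Pads are 22 mm wide; open, the fingers measure 114 mm over their backs; the gripper's body (76 mm by 85 mm) begins 54 mm behind the grasp point. The pads swing forward as they close: fully open they stand 13 mm farther back than shut.
Start: joints at [-1.339, 0.521, -0.036, 1.599, 0.021, 1.021, -0.113], TCP at [0.186, 0.597, 0.25] pointing down, gripper open.
Joint ranges: [-2.91, 2.91], [-0.3, 2.13], [-1.5, 1.42], [0.17, 2.43], [-1.26, 4.41], [0.16, 1.93], [-2.52, 2.52]. Speed limits (rad/s): [1.89, 1.89, 2.39, 2.39, 3.01, 3.01, 3.01].

### API

Orientations are given as a unit quaternion [w, x, y, z].
In Python, from plant import r gives the robot as it stands.
- The arm moves only by the tool play_rows, never from a script. Its arguments are lists of equal length, an entry for each row: "grip": the closure in counts, from 0 (fully open) to 255 (shut); "delta_pos": the shift along the tool's x, y, z normalised to -1 to 1, where 1 is 0.15 m, a list of three; "turn": the turn, a rotation vector about the tool's x, y, z normalised to -1 to 1, where 1 is pi rad, a list of three. A call has 1 to 12 rows; each row is the pose to reach, as a shift and turn from the pose commanded when the call began, along the tool's axes at that moment, turning the shorter way round; what a row does not reach only later rows make up. A row lasts 1/8 s, in which the tool goes at most 62.5 mm and 10.7 degrees, less where a joint would pass 70% of its speed; a pose out of reach is approached as far as the arm can. A call with a number of a shift or a turn outside -1 to 1 is refused whole. A call with a gripper value outside its range is refused whole. The fingers move at their own pace and stop on an object; "force" is the grip in N (left out, the last holds). Time passes only in rows, so rows that repeat a pose let the fingers close. It gives the time, the measured TCP pose, the force, the opening and the grip force at its end, in the units of the state.
- r.read_state(): the state, without advancing time (a new reading comes with each control period).
- r.camera(name): name is "scene" or "top"; returns a dict with "frame" (480x640x3 uint8, blue, green, red), "vfov" (degrees; the focal length in pixels is half the picture's height over the tangent of half this angle, whatever the lens; pixels are square), "cx", "cy" (the principal point, pixels), "world_to_cam" (4x4, takes a point from world to camera coordinates). Camera axes: x right, y up, looking along -z (the intrinsics and any distortion apply to the point x, -y, -z); pixel columns grow to the right and rows downward; lengths in m; the calibration is good to about 2 mm. A picture is of the moment at which its call begins. There is no depth.
- r.sign_off(): hands the job in; it is judged then, once.
The state is a dict: "time": time; "q": joint angles; "dq": joint speeds; "effort": joint torques, N m; "eef_pos": TCP position; "ee_rot": TCP orientation; "force": force on the tool from outside, world axes, zero at the start; "wrist_torque": the same for the moment, N m; "grip_width": finger opening in m; "finger_force": force on a finger pad.
Only numpy, scipy, OpenCV 4.12 (cv2) and the standard library are available. Lean on these libraries where they do the work, as an engineer would, in place of code of your own. Each camera call takes 0.05 s, during which the arm holds its last target. There are 200 camera calls.

### The job

A cast rosette is clamped in the grey frame, and the clamp's release key sits at the bottom of a notch somewhere along the sprung cover strip of the near beam. Starting at the strip's right-hand end as the robot sees it, sweep a fingertip along the strip, pressing it down slightly, until the fingertip drops into the notch; there press the key fully down, so that the jaw backs off the rosette, and take the hand away. Do not push the jaw itself, and do not lift or shift the rosette or anything else on the table.

Things in the scene. Friction and masses are not known exactly. Their poses are not given: they have to be found in the camera images.
- frame: Fixed grey steel frame of two beams 0.76 m long along its y axis. Origin on the table under the middle of the near beam; x points away from the robot (within 15 degrees), y to the robot's left, z up. Near beam: x -40 to 40 mm, with closed ends 86 mm high beyond y = -170 and 170 mm and an open channel between them. Far beam: x 175 to 215 mm, 65 mm high.
- channel_mid (a point): Middle of the near beam's channel (frame y = 0), at the height of the cover strip's top, 65 mm above the table. The grey strip lies in the channel: 66 mm wide, seen from y = -170 to 170 mm, between a near wall 56 mm and a far lip 80 mm high, each 5 mm thick. One 56 mm long notch is cut right across the strip, its centre anywhere from y = -30 to 110 mm.
- strip_right (a point): Start of the sweep: on the strip's centre line and top, 30 mm from its right-hand end (frame y = -140 mm). Press on the strip here first (hand's centre between y = -170 and -115 mm) for at least 0.2 s, then also farther on, between y = -110 and -60 mm, on the way to the notch.
- strip_left (a point): Point on the strip's centre line, at the height of its top, 30 mm from its left-hand end (frame y = 140 mm).
- cover_strip (a joint): How far the cover strip is pressed down, 0 to 0.004 m; it stays level, is spring-backed (1 N to start, then 2 N per mm) and comes up again when let go. It counts as touched from 0.0006 m.
- release_key (a joint): Grey release key, 64 x 52 mm, filling the notch's bottom, its top 10 mm below the strip's top (55 mm above the table) when up. Value: how far it is pressed down, 0 up, 0.010 m fully down. It slides against about 5 N of friction, has no spring and stays where it is left. Pressing it drives the clamp jaw open.
- jaw: Steel clamp jaw, a block 15 x 70 x 36 mm on a rod through the far beam, on the far side of the rosette. Its face towards the rosette lies at x = 145 mm of its own frame; its origin lies at x = 0, y = -30 mm of the frame when shut, and moves up to 12 mm along the frame's x when the key is pressed (1.2 mm per mm of key travel).
- rosette: Loose cast rosette, 100 mm diameter, 45 mm high, held between the near beam and the jaw. Origin at the centre of its underside.
- spare_rosette: Loose cast rosette, 84 mm diameter, 40 mm high, standing between the beams; bystander. Origin under its centre.
- finial_a: Cast pointed finial, 48 mm diameter, 100 mm high, standing in front of the near beam; bystander. Origin under its centre.
- finial_b: A second finial like the first; bystander. Origin under its centre.
- tub: White open plastic tub, 90 mm diameter, 75 mm high; bystander. Origin under its centre.
- spatula: Spatula lying on the table; bystander. Origin near its middle, on the table.
- brush: Brush lying on the table; bystander. Origin near its middle, on the table.
- jar: Closed jar, 70 mm diameter, 75 mm high, standing between the beams; bystander. Origin under its centre.
Mind the look-alikes: they are no part of the job. Leave any black, pink or turquoise look-alike of the rosette alone.

How it is judged:
By the outcome, as a careful person would: the job done as asked, in the order asked, and still so for the second after the job is handed in, with the robot touching nothing.
It also fails if it takes over 61 s, if anything falls off the work surface, if the arm or the gripper's body presses on something with over 40 N, if the wrist force passes 120 N, or if a joint passes its speed limit or range.

## Working session

There is one attempt and no reset: what is moved stays moved. The work goes in short steps, Python scripts to look and compute and a tool call to move; the robot and the scene stay as the last step left them, time stands still between calls to the robot, and variables do not carry over. Pictures are saved under pics/ and viewed, at most 10 in all, crops included, and the job is handed in when it is done.

Besides the shell and the picture viewer there is one more tool, called by a JSON object that holds its "method" and its "body". play_rows: Moves the arm, as the interface text tells. Its arguments: {"type":"object","properties":{"grip":{"type":"array","items":{"type":"number"}},"delta_pos":{"type":"array","items":{"type":"array","items":{"type":"number","minimum":-1,"maximum":1}}},"turn":{"type":"array","items":{"type":"array","items":{"type":"number","minimum":-1,"maximum":1}}},"force":{"type":"number"}},"required":["grip","delta_pos","turn"]}

```bash
ls; mkdir -p pics
python3 - <<'E'
from plant import r
import cv2,json
for n in("scene","top"):
    c=r.camera(n); cv2.imwrite(f"pics/{n}0.png",c["frame"]); print(n,{k:(v.tolist() if hasattr(v,'tolist') else v) for k,v in c.items() if k!="frame"})
print(r.read_state(), r.tip_extent)
E
```

```text
pics
scene {'vfov': 42.41222460893812, 'cx': 308.65285632733077, 'cy': 242.5423859113209, 'world_to_cam': [[-0.5821626872662936, 0.8129558282644946, -0.013763242556802958, 0.3069014027203986], [-0.6747867479470896, -0.4736370218903225, 0.5659777524689972, 0.2887463884842853], [0.4535961313215524, 0.3387783829964005, 0.8243056210317052, -1.884920732570472], [0.0, 0.0, 0.0, 1.0]]}
top {'vfov': 44.91873274141372, 'cx': 326.8753081078759, 'cy': 241.3581627989296, 'world_to_cam': [[-0.004845065362460805, -0.999945802573119, 0.009215056051629223, -0.013662203048272134], [0.9938872328306382, -0.0037989144432464175, 0.11033465758912699, -0.5178117860200157], [-0.11029367052505991, 0.009693305187297047, 0.9938517726887927, -1.6382641696516373], [0.0, 0.0, 0.0, 1.0]]}
{'time': 0.1, 'q': array([-1.33919303,  0.52195349, -0.03633151,  1.59991654,  0.02114644,
        1.02106402, -0.11282558]), 'dq': array([-0.00097758, -0.00078981,  0.00116536, -0.00158661, -0.00121782,
        0.00054897, -0.00082057]), 'effort': array([ 4.76844638e-03, -9.28472757e+01,  1.98471420e+00, -3.70531905e+01,
        1.82108913e-02,  5.42092297e-03,  6.73676027e-05]), 'eef_pos': array([0.18571302, 0.59650159, 0.24979612]), 'ee_rot': array([-6.37132179e-05,  1.50360057e-01,  9.88631187e-01, -4.75629798e-04]), 'force': array([-0.32703897,  0.14176911,  0.94291744]), 'wrist_torque': array([0.01836874, 0.00752484, 0.0178992 ]), 'finger_force': 0.0, 'grip_width': 0.08548026764883018} 0.019
```

View pics/top0.png

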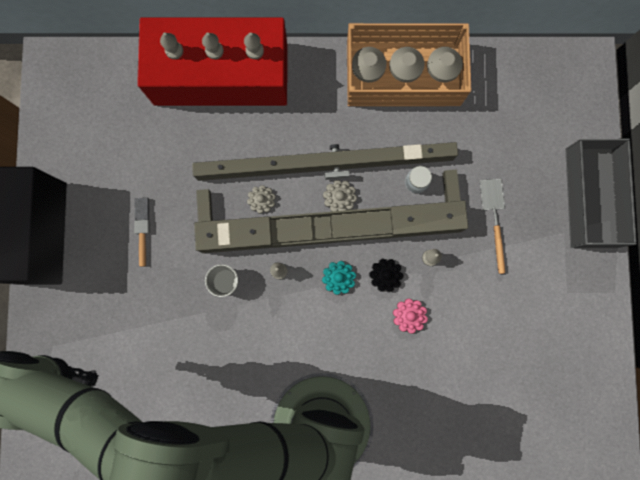

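View pics/scene0.png

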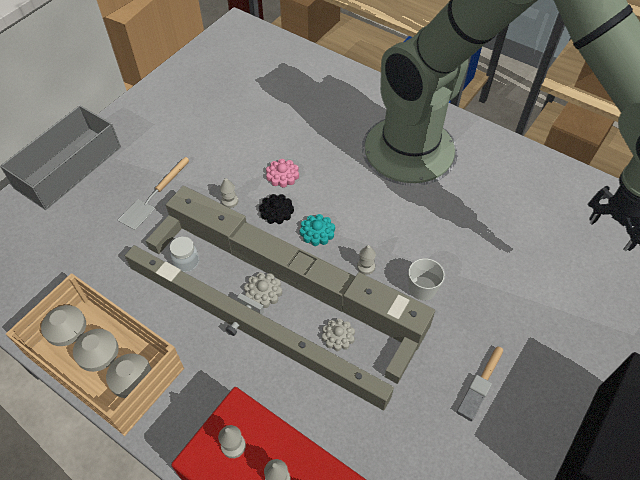

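The top view shows the near beam from about (195,235) to (467,217), with the strip at columns 272–393 and a notch near columns 314–331. In the scene view the notch is near (303,262). I'll enlarge both to get corners.

Run:
```python
import cv2,numpy as np
a=cv2.imread("pics/top0.png")[195:255,185:475]; b=cv2.imread("pics/scene0.png")[180:350,160:440]
A=cv2.resize(a,None,fx=2.75,fy=2.75,interpolation=cv2.INTER_CUBIC);B=cv2.resize(b,(797,425*797//700),interpolation=cv2.INTER_CUBIC)[:430]
A=A[:165]; c=np.zeros((595,800,3),np.uint8); c[:A.shape[0],:A.shape[1]]=A[:,:800]; c[168:168+min(427,B.shape[0]),:797]=B[:427]
cv2.imwrite("pics/crop.png",np.clip(c*1.6,0,255).astype(np.uint8)); print(A.shape,B.shape)
```

```text
(165, 798, 3) (430, 797, 3)
```

View pics/crop.png

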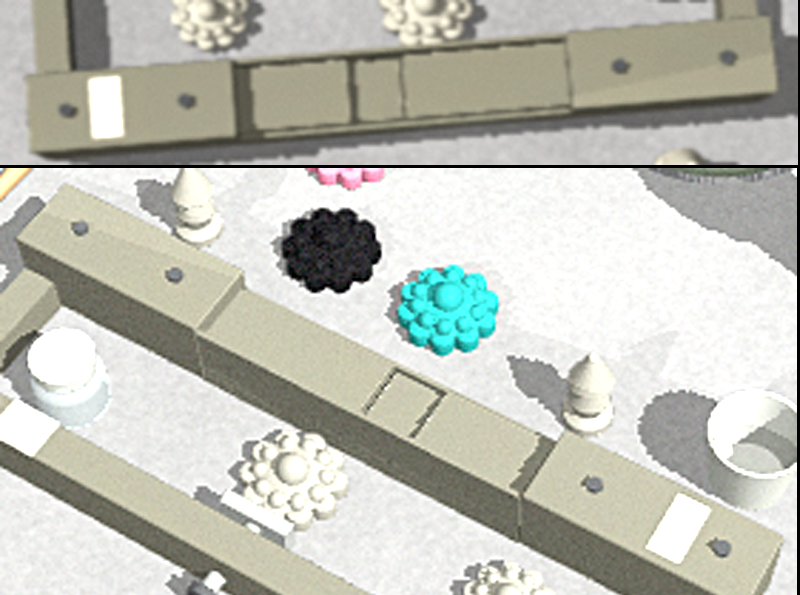

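```bash
cat > h.py <<'E'
import numpy as np
from plant import r
cams={}
def ray(c,px,z):
    M=np.array(c["world_to_cam"]);f=240/np.tan(np.radians(c["vfov"]/2))
    d=np.array([(px[0]-c["cx"])/f,-(px[1]-c["cy"])/f,-1]);R=M[:3,:3];o=-R.T@M[:3,3];w=R.T@d
    return o+w*(z-o[2])/w[2]
E
python3 - <<'E'
from h import *
T=r.camera("top");S=r.camera("scene")
t=lambda x,y:(185+(x+.5)/2.75-.5,195+(y+.5)/2.75-.5)
s=lambda x,y:(160+(x+.5)/2.846-.5,180+(y-168+.5)/2.846-.5)
show=lambda n,p:print(n,p[:2].round(4))
C={}
for n,p in dict(lf=(28,75),ln=(33,152),rf=(769,17),rn=(776,95),lcf=(235,60),lcn=(237,137),rcf=(567,32),rcn=(570,110)).items():
    C[n]=ray(T,t(*p),.086); show("T "+n,C[n])
D={}
for n,p in dict(rf=(19,239),rn=(65,185),ln=(780,543),lf=(742,607),rcf=(200,328),rcn=(243,278),lcn=(562,432),lcf=(522,497)).items():
    D[n]=ray(S,s(*p),.086); show("S "+n,D[n])
for n,X in(("T",C),("S",D)):
    mid=sum(X[k] for k in("lf","ln","rf","rn"))/4; u=X["lf"]+X["ln"]-X["rf"]-X["rn"];print(n,"len",np.linalg.norm(u)/2);u/=np.linalg.norm(u);v=np.array([u[1],-u[0],0])
    midc=sum(X[k] for k in("lcf","lcn","rcf","rcn"))/4
    print(n,"mid",mid.round(4),"midc",midc.round(4),"u",u.round(4),"yaw",np.degrees(np.arctan2(-u[0],u[1])))
    P={"nl":ray(T,t(352,88),.065),"nr":ray(T,t(402,86),.065)} if n=="T" else {"n1":ray(S,s(396,371),.065),"n2":ray(S,s(444,391),.065),"n3":ray(S,s(365,412),.065),"n4":ray(S,s(413,436),.065)}
    for k,p in P.items(): print(k,p.round(4),"y",((p-midc)@u).round(4),((p-mid)@u).round(4),"x",((p-midc)@v).round(4))
E
```

```text
T lf [0.567  0.3509]
T ln [0.4889 0.3443]
T rf [ 0.624  -0.4007]
T rn [ 0.5439 -0.4053]
T lcf [0.5816 0.1422]
T lcn [0.5032 0.1397]
T rcf [ 0.6092 -0.1946]
T rcn [ 0.5294 -0.1963]
S rf [ 0.6278 -0.3973]
S rn [ 0.5534 -0.4063]
S ln [0.4991 0.347 ]
S lf [0.5687 0.3506]
S rcf [ 0.6086 -0.1911]
S rcn [ 0.5419 -0.1947]
S lcn [0.5125 0.1389]
S lcf [0.5865 0.1465]
T len 0.7527537059529136
T mid [ 0.5559 -0.0277  0.086 ] midc [ 0.5558 -0.0272  0.086 ] u [-0.0744  0.9972  0.    ] yaw 4.266622298318286
nl [0.5555 0.0242 0.065 ] y 0.0513 0.0518 x 0.0034
nr [ 0.5573 -0.027   0.065 ] y 0.0001 0.0006 x 0.0015
S len 0.75277834178759
S mid [ 0.5622 -0.0265  0.086 ] midc [ 0.5624 -0.0251  0.086 ] u [-0.0754  0.9972  0.    ] yaw 4.3214074689947575
n1 [ 0.533 -0.026  0.065] y 0.0013 0.0028 x -0.0293
n2 [0.5257 0.0222 0.065 ] y 0.0499 0.0513 x -0.033
n3 [ 0.5846 -0.0227  0.065 ] y 0.0007 0.0022 x 0.0223
n4 [0.5803 0.0272 0.065 ] y 0.0507 0.0522 x 0.0218
```

{"method": "play_rows", "body": {"grip": [255,255,255,255,255,255], "delta_pos": [[-0.35,0,0],[-0.7,0,0],[-1,0,0],[-1,0,0],[-1,0,0],[-1,0,0]], "turn": [[0,0,-0.05],[0,0,-0.1],[0,0,-0.12],[0,0,-0.12],[0,0,-0.12],[0,0,-0.12]], "force": 40}}

```text
time: 0.95
eef_pos: [0.3277, 0.5527, 0.2502]
ee_rot: [-0.0, -0.038, 0.999, 0.0]
force: [-0.7, -0.4, -0.5]
grip_width: 0.0002
finger_force: 0.0
```

{"method": "play_rows", "body": {"grip": [255,255,255,255], "delta_pos": [[-0.2,-0.35,0],[-0.4,-0.7,0],[-0.6,-1,0],[-0.6,-1,0]], "turn": [[0,0,0],[0,0,0],[0,0,0],[0,0,0]]}}

```text
time: 1.45
eef_pos: [0.4323, 0.4063, 0.2506]
ee_rot: [0.001, -0.035, 0.999, -0.001]
force: [-0.3, 0.8, 0.1]
grip_width: -0.0002
finger_force: 0.0
```

{"method": "play_rows", "body": {"grip": [255,255,255,255], "delta_pos": [[-0.2,-0.35,0],[-0.4,-0.7,0],[-0.6,-1,0],[-0.6,-1,0]], "turn": [[0,0,0],[0,0,0],[0,0,0],[0,0,0]]}}

```text
time: 1.95
eef_pos: [0.5327, 0.2639, 0.2503]
ee_rot: [0.0, -0.035, 0.999, -0.001]
force: [-0.2, 1.2, 0.0]
grip_width: -0.0001
finger_force: 0.0
```

{"method": "play_rows", "body": {"grip": [255,255,255,255], "delta_pos": [[0,-0.35,0],[0,-0.7,0],[0,-1,0],[0,-1,0]], "turn": [[0,0,0],[0,0,0],[0,0,0],[0,0,0]]}}

```text
time: 2.45
eef_pos: [0.5422, 0.1153, 0.2506]
ee_rot: [0.0, -0.036, 0.999, -0.0]
force: [0.1, 0.8, 0.4]
grip_width: 0.0001
finger_force: 0.0
```

{"method": "play_rows", "body": {"grip": [255,255,255,255], "delta_pos": [[0,-0.35,0],[0,-0.7,0],[0,-1,0],[0,-1,0]], "turn": [[0,0,0],[0,0,0],[0,0,0],[0,0,0]]}}

```text
time: 2.95
eef_pos: [0.5537, -0.0338, 0.2503]
ee_rot: [0.0, -0.036, 0.999, -0.0]
force: [0.0, 1.2, 0.2]
grip_width: -0.0001
finger_force: 0.0
```

{"method": "play_rows", "body": {"grip": [255,255,255,255,255,255,255], "delta_pos": [[-0.01,-0.35,0],[-0.02,-0.7,0],[-0.04,-0.89,0.1],[-0.04,-0.89,0.4],[-0.04,-0.89,0.7],[-0.04,-0.89,0.87],[-0.04,-0.89,0.87]], "turn": [[0,0,0],[0,0,0],[0,0,0],[0,0,0],[0,0,0],[0,0,0],[0,0,0]]}}

```text
time: 3.82
eef_pos: [0.5694, -0.1625, 0.1183]
ee_rot: [-0.001, -0.039, 0.999, 0.001]
force: [-0.2, 1.0, -0.4]
grip_width: 0.0001
finger_force: 0.0
```

Run:
```python
from h import *
import cv2
print(r.read_state()["eef_pos"])
T=r.camera("top")["frame"];S=r.camera("scene")["frame"]
a=cv2.resize(T[180:260,260:420],(640,320),interpolation=cv2.INTER_CUBIC)
b=cv2.resize(S[170:235,150:310],(640,260),interpolation=cv2.INTER_CUBIC)
cv2.imwrite("pics/start.png",np.vstack([a,b]))
```

```text
[ 0.56939396 -0.1624989   0.1182595 ]
```

View pics/start.png

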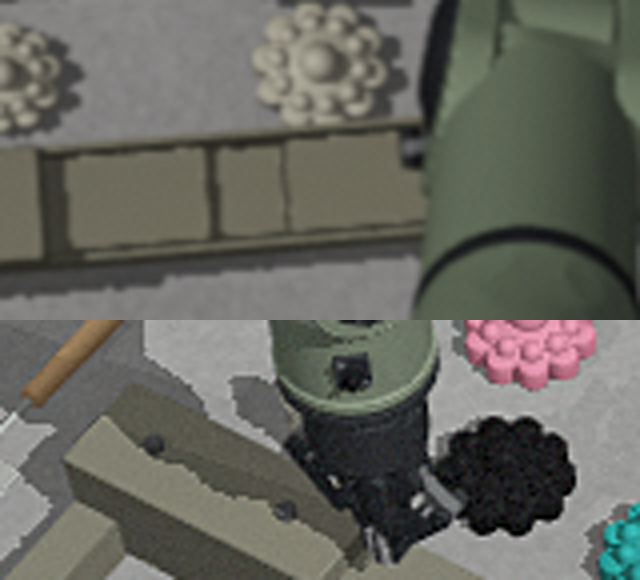

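The fingers are over the right-hand end of the channel, at crop position (400,540). I'll lower gently until they touch the strip.

{"method": "play_rows", "body": {"grip": [255,255,255,255,255,255], "delta_pos": [[0,0,0.08],[0,0,0.15],[0,0,0.2],[0,0,0.22],[0,0,0.22],[0,0,0.22]], "turn": [[0,0,0],[0,0,0],[0,0,0],[0,0,0],[0,0,0],[0,0,0]]}}

```text
time: 4.68
eef_pos: [0.5697, -0.1654, 0.087]
ee_rot: [0.0, -0.038, 0.999, -0.0]
force: [0.0, 0.9, 0.4]
grip_width: 0.0002
finger_force: 0.0
```

{"method": "play_rows", "body": {"grip": [255,255,255], "delta_pos": [[0,0,0.01],[0,0,0.02],[0,0,0.02]], "turn": [[0,0,0],[0,0,0],[0,0,0]]}}

```text
time: 5.05
eef_pos: [0.5696, -0.1653, 0.0838]
ee_rot: [0.0, -0.038, 0.999, -0.0]
force: [-0.6, -0.4, 2.5]
grip_width: -0.0001
finger_force: 0.6
```

{"method": "play_rows", "body": {"grip": [255,255,255,255,255], "delta_pos": [[0,0,0.007],[0,0,0.014],[0,0,0.014],[0,0,0.014],[0,0,0.014]], "turn": [[0,0,0],[0,0,0],[0,0,0],[0,0,0],[0,0,0]]}}

```text
time: 5.68
eef_pos: [0.5696, -0.1654, 0.0818]
ee_rot: [0.0, -0.038, 0.999, -0.0]
force: [0.7, 0.2, 5.4]
grip_width: -0.0001
finger_force: 2.5
```

{"method": "play_rows", "body": {"grip": [255,255,255,255,255,255,255,255,255,255,255,255], "delta_pos": [[0,0.04,0],[0,0.08,0],[0,0.12,0],[0,0.16,0],[0,0.2,0],[0,0.24,0],[0,0.28,0],[0,0.32,0],[0,0.36,0],[0,0.4,0],[0,0.44,0],[0,0.44,0]], "turn": [[0,0,0],[0,0,0],[0,0,0],[0,0,0],[0,0,0],[0,0,0],[0,0,0],[0,0,0],[0,0,0],[0,0,0],[0,0,0],[0,0,0]]}}

```text
time: 7.18
eef_pos: [0.5646, -0.0983, 0.0818]
ee_rot: [0.0, -0.038, 0.999, 0.0]
force: [-0.3, 2.0, 5.8]
grip_width: 0.0001
finger_force: 2.6
```

{"method": "play_rows", "body": {"grip": [255,255,255,255,255,255,255,255,255,255,255,255], "delta_pos": [[0,0.04,0],[0,0.08,0],[0,0.12,0],[0,0.16,0],[0,0.2,0],[0,0.24,0],[0,0.28,0],[0,0.32,0],[0,0.36,0],[0,0.4,0],[0,0.44,0],[0,0.44,0]], "turn": [[0,0,0],[0,0,0],[0,0,0],[0,0,0],[0,0,0],[0,0,0],[0,0,0],[0,0,0],[0,0,0],[0,0,0],[0,0,0],[0,0,0]]}}

```text
time: 8.68
eef_pos: [0.5596, -0.0326, 0.0817]
ee_rot: [-0.0, -0.038, 0.999, 0.0]
force: [-0.7, 1.7, 5.5]
grip_width: 0.0001
finger_force: 2.6
```

{"method": "play_rows", "body": {"grip": [255,255,255,255,255,255,255], "delta_pos": [[0,0.03,0],[0,0.06,0],[0,0.09,0],[0,0.12,0],[0,0.15,0],[0,0.17,0],[0,0.17,0]], "turn": [[0,0,0],[0,0,0],[0,0,0],[0,0,0],[0,0,0],[0,0,0],[0,0,0]]}}

```text
time: 9.55
eef_pos: [0.5577, -0.008, 0.0817]
ee_rot: [-0.0, -0.038, 0.999, 0.0]
force: [-0.1, 0.7, -0.1]
grip_width: -0.0001
finger_force: 0.0
```

The upward force fell to zero, so the fingertip has dropped into the notch. I'll centre it and lower onto the key.

{"method": "play_rows", "body": {"grip": [255,255,255,255,255,255,255], "delta_pos": [[0,0.03,0],[0,0.05,0],[0,0.05,0.02],[0,0.05,0.04],[0,0.05,0.06],[0,0.05,0.07],[0,0.05,0.07]], "turn": [[0,0,0],[0,0,0],[0,0,0],[0,0,0],[0,0,0],[0,0,0],[0,0,0]]}}

```text
time: 10.42
eef_pos: [0.5571, -0.0009, 0.0711]
ee_rot: [-0.0, -0.038, 0.999, -0.0]
force: [0.4, -0.0, -0.1]
grip_width: 0.0001
finger_force: 0.0
```

{"method": "play_rows", "body": {"grip": [255,255,255,255,255,255,255], "delta_pos": [[0,0,0.01],[0,0,0.02],[0,0,0.03],[0,0,0.04],[0,0,0.045],[0,0,0.045],[0,0,0.045]], "turn": [[0,0,0],[0,0,0],[0,0,0],[0,0,0],[0,0,0],[0,0,0],[0,0,0]]}}

```text
time: 11.3
eef_pos: [0.5571, -0.0007, 0.0643]
ee_rot: [-0.0, -0.038, 0.999, 0.0]
force: [-0.6, 0.4, 0.6]
grip_width: 0.0001
finger_force: 0.0
```

{"method": "play_rows", "body": {"grip": [255,255,255,255], "delta_pos": [[0,0,0.006],[0,0,0.012],[0,0,0.015],[0,0,0.018]], "turn": [[0,0,0],[0,0,0],[0,0,0],[0,0,0]]}}

```text
time: 11.8
eef_pos: [0.5574, -0.0007, 0.0636]
ee_rot: [0.0, -0.037, 0.999, 0.0]
force: [-14.5, 0.6, 51.5]
grip_width: -0.0002
finger_force: 25.6
```

Hard stop at the expected depth, TCP 20 mm below strip contact. I'll take the hand straight up and away.

{"method": "play_rows", "body": {"grip": [255,255,255,255,255,255,255,255,255], "delta_pos": [[0,0,-0.02],[0,0,-0.1],[0,0,-0.2],[0,0,-0.4],[0,0,-0.7],[0,0,-1],[-0.0,0.35,-1],[0,0.7,-1],[0,1,-1]], "turn": [[0,0,0],[0,0,0],[0,0,0],[0,0,0],[0,0,0],[0,0,0],[0,0,0],[0,0,0],[0,0,0]]}}

```text
time: 12.92
eef_pos: [0.5456, 0.1507, 0.2128]
ee_rot: [0.0, -0.038, 0.999, 0.0]
force: [0.5, 0.3, 0.1]
grip_width: 0.0002
finger_force: 0.0
```

{"method": "play_rows", "body": {"grip": [255,255,255,255], "delta_pos": [[0,0.35,-0.1],[0,0.7,-0.2],[0,1,-0.3],[0,1,-0.3]], "turn": [[0,0,0],[0,0,0],[0,0,0],[0,0,0]]}}

```text
time: 13.42
eef_pos: [0.5337, 0.3023, 0.2584]
ee_rot: [0.001, -0.04, 0.999, 0.001]
force: [0.1, -0.6, -0.8]
grip_width: 0.0001
finger_force: 0.0
```

Run:
```python
from h import *
import cv2
T=r.camera("top")["frame"];S=r.camera("scene")["frame"]
T0=cv2.imread("pics/top0.png");S0=cv2.imread("pics/scene0.png")
z=lambda a:cv2.resize(a,(400,300),interpolation=cv2.INTER_CUBIC)
t=np.s_[150:255,270:410];s=np.s_[220:340,200:360]
cv2.imwrite("pics/end.png",np.vstack([np.hstack([z(T0[t]),z(T[t])]),np.hstack([z(S0[s]),z(S[s])])]))
```

```text
(no output)
```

View pics/end.png

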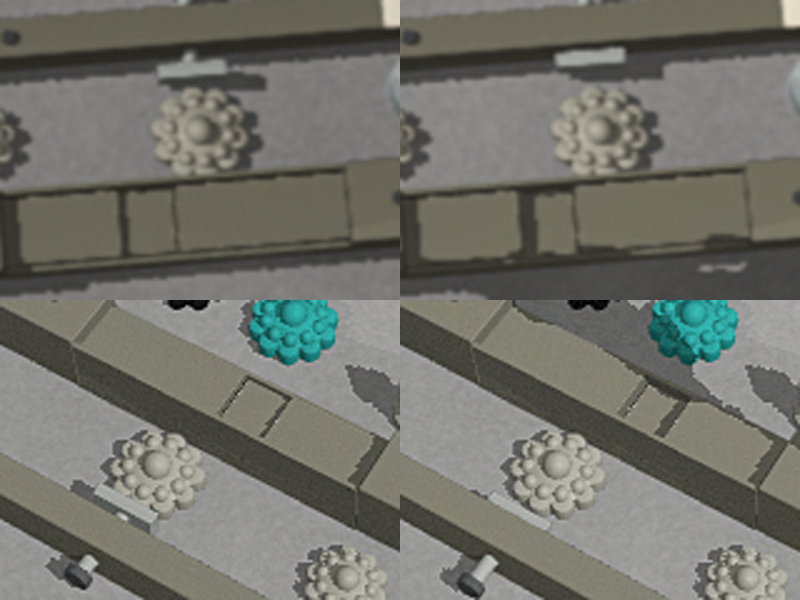

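Comparing before and after, the jaw moved from row 70 to row 57 in the crop, about 12 mm. The key is deeper in its notch, and the rosette is unmoved at (200,130).

```bash
python3 -c "
from plant import r
print(r.sign_off())"
```

```text
the job is handed in; nothing more can be done
None
```

The job is handed in: I swept the strip from its right-hand end, found the notch and pressed the key to its stop; the jaw backed off about 12 mm, the rosette looked unmoved, and the hand is clear.

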